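# Set cooling gaps between battery packs on a charging rack

### The arm

A 6-joint arm with a two-finger parallel gripper is mounted at the origin on the work surface. World frame = base frame: x ahead of the robot, y to its left, z up, the work surface at z = 0. Lengths are in m, angles in degrees, forces in N, time in s.
With the tool pointing down it reaches from about 0.3 to 0.75 m from the base axis. Payload 8.5 kg.
Tool frame: the origin (TCP) lies on the centre line of the jaws, within the pads' length; the fingertips stand 25 mm ahead of it and the grasp point (between the pads) lies 6 mm ahead of it; z points along the fingers, y is the line along which they close (so a half turn about z gives the same grasp; the last joint's range is limited). The gripper opens to 85 mm and grips with 20 to 120 N. Pads are 22 mm wide; open, the fingers measure 114 mm over their backs; the gripper's body (76 mm by 85 mm) begins 54 mm behind the grasp point. The pads swing forward as they close: fully open they stand 13 mm farther back than shut.
Start: joints at [-84.013, 21.807, 74.336, -0, 83.858, -12.336], TCP at [0.173, -0.522, 0.256] pointing down, gripper open.
Joint ranges: [-178.18, 178.18], [-50.72, 133.34], [12.68, 142.11], [-81.47, 261.47], [9.98, 163.14], [-165.26, 165.26]. Speed limits (degrees/s): [136.94, 136.94, 180, 180, 180, 180].

### API

Orientations are given as a 3x3 rotation matrix whose columns are the frame's x, y, z axes.
In Python, from rig import telemetry, optics, env gives the robot as it stands.
- The arm moves only by the tool send_rows, never from a script. Its argument "deltas" is a list that holds one entry, the list of rows, each a list of 7 numbers: the shift along the tool's x, y, z in m, then the turn, a rotation vector about the tool's x, y, z in rad, then the opening, from -1 (shut) to 1 (fully open), so that 0 is half open. In form: [[[x, y, z, ax, ay, az, grip], ...]]. A call has 1 to 12 rows; each row shifts and turns the commanded pose from where the row before left it, along the tool's axes as they then stand; what a row does not reach is not made up. A row lasts 1/8 s, in which the tool goes at most 62.5 mm and 10.7 degrees, less where a joint would pass 70% of its speed; a pose out of reach is approached as far as the arm can. A call is refused whole if a number of a shift passes 0.0625 or a number of a turn 0.188, either way. A call with a gripper value outside its range is refused whole. The fingers move at their own pace and stop on an object; "squeeze" is the grip in N (left out, the last holds). Time passes only in rows, so rows that do not move let the fingers close. It gives the time, the measured TCP pose, the force, the opening and the grip force at its end, in the units of the state.
- telemetry.observe(): the state, without advancing time (a new reading comes with each control period).
- optics.get_image(name): name is "side" or "top" or "wrist"; returns a dict with "image" (420x560x3 uint8, red, green, blue), "range_z" (420x560 float32, m along the optical axis (not along the pixel's ray), 0 where there is no reading), "K" (3x3 intrinsics, pixels), "k1" (the pictures are not rectified: a ray, as slopes to the right and down, at radius r is drawn at 1 + k1 r^2 times it, then the intrinsics apply), "rvec" (rotation vector, rad) and "tvec" (3), from world to camera coordinates, as OpenCV has them; the wrist camera has in their place "hand_eye" (4x4, takes a point from camera to tool coordinates, whose origin is the TCP and whose axes are the flange's). Camera axes: x right, y down, z forward; pixel columns grow to the right and rows downward; lengths in m; the calibration is good to about 2 mm. A picture is of the moment at which its call begins: read the wrist's pose just before it.
- env.close_job(): hands the job in; it is judged then, once.
The state is a dict: "time_s": time; "q": joint angles; "qvel": joint speeds; "joint_efforts": joint torques, N m; "position": TCP position; "tool_rot": TCP orientation; "ft_force": force on the tool from outside, world axes, zero at the start; "wrist_torque": the same for the moment, N m; "grip_width": finger opening in m; "gripper_force": force on a finger pad.
Only numpy, scipy, OpenCV 4.12 (cv2) and the standard library are available. Lean on these libraries where they do the work, as an engineer would, in place of code of your own. Each camera call takes 0.05 s, during which the arm holds its last target. There are 200 camera calls.

### The job

Take the forked spacer by its black grip and use it to set equal 20 mm cooling gaps along the row of battery packs, working outwards from the pack that is clipped down: hold it square to the sloping deck, straddle each loose pack in turn with its prongs right down close to the deck and the yellow block on the clipped pack's side, and draw that pack along until the block just meets its neighbour, without shifting the packs already set. Keep the packs flat on the rack all along, then stand the spacer back upright in the middle of its black mat, let go of it, and leave the oil bottle, wheel and screwdriver alone.

Things in the scene. Friction and masses are not known exactly. Their poses are not given: they have to be found in the camera images.
- pack0 (a point): Centre of the fixed pack held by a red clip at the left (+y) end of the row; 96 x 47 x 25 mm like the loose ones; the clip rises 5.5 mm above its top. Axes: x up the slope, y along the row away from the loose packs (to the robot's left), z square out of the deck, whose surface is 12.5 mm below this point along z.
- rack: Fixed metal rack; origin on the table below the deck's middle, z up. Its deck slopes 30 degrees, rising away from the robot (+x), its middle 50 mm above the table; 112 mm long up the slope, 370 mm along y, with a lip 10 mm high along the low edge. Nothing is above it.
- pack1 (a point): Centre of a loose battery pack, a blue and black brick 96 mm long (x, up the slope), 47 mm wide (y, along the row towards pack 0), 25 mm thick (z, square out of the deck), about 0.28 kg, flat on the sloping deck, low end at the lip; slides under about 2 to 5 N. First from pack 0, with 31 to 45 mm of free gap to it at the start.
- pack2 (a point): Centre of a loose battery pack, a blue and black brick 96 mm long (x, up the slope), 47 mm wide (y, along the row towards pack 0), 25 mm thick (z, square out of the deck), about 0.28 kg, flat on the sloping deck, low end at the lip; slides under about 2 to 5 N. Second from pack 0 (gaps between loose packs 26 to 50 mm).
- pack3 (a point): Centre of a loose battery pack, a blue and black brick 96 mm long (x, up the slope), 47 mm wide (y, along the row towards pack 0), 25 mm thick (z, square out of the deck), about 0.28 kg, flat on the sloping deck, low end at the lip; slides under about 2 to 5 N. Third from pack 0, the end of the row.
- spacer_grip (a point): Middle of the black grip of the forked spacer, 78 mm above the prong tips on which it stands; z from tips to grip. The grip is 20 mm thick along y, 36 mm along x, and reaches 26 mm above and 30 mm below this point, where the orange crossbar (13 mm thick) starts. At the start it stands on the mat, its y to the robot's left give or take 35 degrees.
- spacer_block (a point): Centre of the lower end of the spacer's yellow block (same axes as spacer_grip; 33.5 mm to +y and 78 mm below it).
- spacer: Origin 78 mm below spacer_grip, same axes. Two prongs 37 mm long, 60 mm wide along x: yellow block at +y (y = 27.5 to 39.5 mm), orange finger at -y (y = -27.5 to -33.5). The 55 mm between them straddles a 47 mm pack with 8 mm to spare; with the finger against the pack, the block's outer face is 20 mm from the pack. 0.14 kg.
- mat_top (a point): Centre of the upper face of the black rubber mat, fixed to the table, 150 x 150 mm, 3 mm thick.
- p1: The body of pack 1; origin at the middle of its underside, same axes as point pack1.
- p2: The body of pack 2; origin at the middle of its underside.
- p3: The body of pack 3; origin at the middle of its underside.
- oil: Bystander: small amber oil bottle with red cap, 40 mm across, 100 mm high, standing loose; origin at its underside.
- wheel: Bystander: model car wheel, black tyre and white rim, 66 mm across, 28 mm high, lying loose; origin at its underside.
- driver: Bystander: screwdriver with red handle, 170 mm long, lying loose on the table to the right of the rack; origin under its middle.
There are look-alikes about, which are no part of the job. Leave any red look-alike of the p1 alone.

How it is judged:
By the outcome, as a careful person would: the job done as asked, in the order asked, and still so for the second after the job is handed in, with the robot touching nothing.
It also fails if it takes over 64 s, if anything falls off the work surface, if the arm or the gripper's body presses on something with over 40 N, if the wrist force passes 120 N, or if a joint passes its speed limit or range.

## Working session

There is one attempt and no reset: what is moved stays moved. The work goes in short steps, Python scripts to look and compute and a tool call to move; the robot and the scene stay as the last step left them, time stands still between calls to the robot, and variables do not carry over. Pictures are saved under pics/ and viewed, at most 10 in all, crops included, and the job is handed in when it is done.

Besides the shell and the picture viewer there is one more tool, called after "Request:" as a command line: name --argument value ..., lists and objects as JSON in quotes. send_rows: Moves the arm, as the interface text tells. Its arguments: {"type":"object","properties":{"deltas":{"type":"array"},"squeeze":{"type":"number"}},"required":["deltas"]}

```bash
ls; mkdir -p pics; cat > h.py <<'E'
import numpy as np, cv2
from rig import telemetry, optics, env
def cam(name):
    s=telemetry.observe(); d=optics.get_image(name)
    if name=='wrist':
        T=np.eye(4);T[:3,:3]=np.array(s['tool_rot']);T[:3,3]=s['position'];W=T@np.array(d['hand_eye'])
    else:
        R=cv2.Rodrigues(np.array(d['rvec'],float))[0];W=np.eye(4);W[:3,:3]=R.T;W[:3,3]=-R.T@np.array(d['tvec'],float).ravel()
    d['W']=W;return d
def slopes(d,uv):
    K=np.array(d['K']);uv=np.atleast_2d(uv).astype(float)
    p=np.c_[(uv[:,0]-K[0,2])/K[0,0],(uv[:,1]-K[1,2])/K[1,1]];q=p.copy()
    for _ in range(20): q=p/(1+d['k1']*(q**2).sum(1,keepdims=True))
    return np.c_[q,np.ones(len(q))]
def cloud(d):
    h,w=d['range_z'].shape;v,u=np.mgrid[:h,:w]
    q=slopes(d,np.c_[u.ravel(),v.ravel()])*d['range_z'].ravel()[:,None]
    P=q@d['W'][:3,:3].T+d['W'][:3,3];P[d['range_z'].ravel()==0]=np.nan
    return P.reshape(h,w,3)
def plane(d,uv,n,p0):
    r=slopes(d,uv)@d['W'][:3,:3].T;o=d['W'][:3,3];n=np.array(n)
    return o+r*((n@(np.array(p0)-o))/(r@n))[:,None]
def save(d,f): cv2.imwrite('pics/'+f,d['image'][:,:,::-1])
E
python3 - <<'E'
from h import *
a=cam('top');b=cam('side')
cv2.imwrite('pics/t.png',a['image'][:,:,::-1]);save(b,'s.png')
for d in (a,b):print(d['W'].round(3).tolist(),d['K'],d['k1'])
import pickle;pickle.dump((a,b),open('ab.pkl','wb'))
s=telemetry.observe();print(s)
E
```

```text
pics
[[0.028, -0.984, 0.174, 0.287], [-1.0, -0.029, 0.0, -0.015], [0.005, -0.174, -0.985, 1.535], [0.0, 0.0, 0.0, 1.0]] [[508.34979014   0.         288.97673911]
 [  0.         508.34979014 210.30722027]
 [  0.           0.           1.        ]] -0.1804801727993374
[[-0.845, -0.415, 0.337, 0.14], [-0.534, 0.637, -0.556, 0.586], [0.016, -0.649, -0.76, 0.925], [0.0, 0.0, 0.0, 1.0]] [[462.36185094   0.         284.23777985]
 [  0.         462.36185094 211.53126247]
 [  0.           0.           1.        ]] -0.09039761857006279
{'time_s': 0.1, 'q': array([-8.40127909e+01,  2.18380630e+01,  7.43794212e+01,  3.50543191e-04,
        8.38583657e+01, -1.23350696e+01]), 'qvel': array([-0.0870858 ,  0.0339339 , -0.06631041,  0.03429802, -0.04279887,
       -0.10268769]), 'joint_efforts': array([ 6.04522022e-03, -4.49217939e+01, -2.31655633e+01, -1.11407024e-05,
        3.64951818e-03,  8.30628068e-06]), 'position': array([ 0.17287997, -0.52188078,  0.25577058]), 'tool_rot': array([[ 9.49303540e-01,  3.14360894e-01, -1.32034025e-04],
       [ 3.14360789e-01, -9.49302670e-01,  1.31724199e-03],
       [ 2.88749119e-04, -1.29196881e-03, -9.99999124e-01]]), 'ft_force': array([ 0.77599961, -0.25750008,  0.2160334 ]), 'wrist_torque': array([ 0.03350745,  0.01698767, -0.04761975]), 'gripper_force': 0.0, 'grip_width': 0.08555837139873428}
```

View pics/t.png

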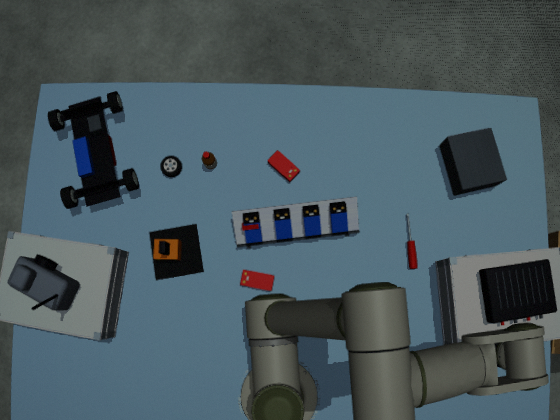

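View pics/s.png

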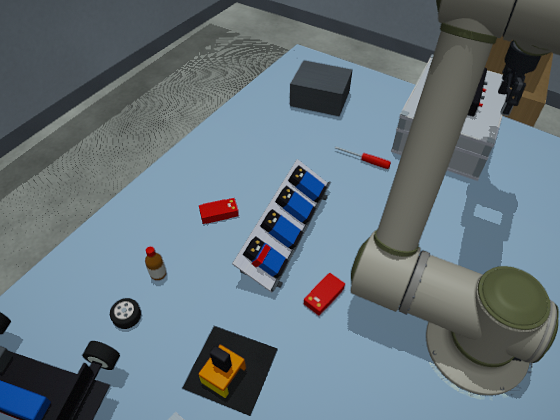

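The top view shows the row at (235–357, 200–245), with the clipped pack (red clip) leftmost at (251,228) and the loose ones at (283,224), (311,220) and (339,217). The spacer is on its mat at (167,249). The side view shows the spacer at (222,370) and the packs from (266,256) up to (308,183).
Possible mistakes: red packs at (283,165) and (257,280), and the blue block on the car at (83,157). I choose the blue packs on the rack and the orange/black fork on the mat.

```bash
python3 - <<'E'
from h import *
import pickle
a,b=pickle.load(open('ab.pkl','rb'))
def st(n,P):
    P=P[~np.isnan(P).any(1)];print(n,len(P),np.median(P,0).round(4),P.min(0).round(3),P.max(0).round(3))
for nm,d in (('top',a),('side',b)):
    P=cloud(d);hsv=cv2.cvtColor(d['image'],cv2.COLOR_RGB2HSV);H,S,V=[hsv[...,i].astype(int) for i in range(3)]
    box=(np.abs(P[...,0]-.45)<.2)&(P[...,1]>-.3)&(P[...,1]<.5)
    blue=(H>105)&(H<125)&(S>170)&box
    n,l,s,c=cv2.connectedComponentsWithStats(blue.astype('uint8'))
    for i in range(1,n):
        if s[i,4]>40: st(nm+' blue %s'%c[i].round(1),P[l==i])
    org=(H>8)&(H<22)&(S>180)&(V>100)&(P[...,1]>.2)&(P[...,1]<.5)
    st(nm+' orange',P[org]); q=P[org];q=q[q[:,2]>.03]
    print(cv2.minAreaRect((q[:,:2]*1000).astype('float32')))
    dk=(V<45)&(P[...,1]>.2)&(P[...,1]<.5)&(P[...,0]>.15)&(P[...,0]<.5)
    m=dk&(P[...,2]<.012);st(nm+' mat',P[m]);print(cv2.minAreaRect((P[m][:,:2]*1000).astype('float32')))
    g=dk&(P[...,2]>.09);st(nm+' grip',P[g]);
    if g.sum()>3:print(cv2.minAreaRect((P[g][:,:2]*1000).astype('float32')))
    w=(S<40)&(V>150)&box;st(nm+' rackwhite',P[w])
    if nm=='side':
        # deck plane
        pass
c=a['image'][190:300,130:370];d=b['image'][140:410,180:340]
c=cv2.resize(c,None,fx=2.2,fy=2.2,interpolation=2);d=cv2.resize(d,None,fx=1.6,fy=1.6,interpolation=2)
o=np.zeros((432,c.shape[1]+d.shape[1],3),'uint8');o[:c.shape[0],:c.shape[1]]=c;o[:d.shape[0],c.shape[1]:]=d
cv2.imwrite('pics/crop.png',o[:,:,::-1]);print(o.shape)
E
```

```text
top blue [338.8 222. ] 324 [ 0.5152 -0.1605  0.0676] [ 0.484 -0.187  0.044] [ 0.547 -0.136  0.089]
top blue [311.8 225.3] 312 [ 0.5035 -0.0816  0.0678] [ 0.473 -0.107  0.046] [ 0.532 -0.058  0.092]
top blue [283.  228.6] 321 [0.4905 0.002  0.0679] [ 0.459 -0.022  0.046] [0.521 0.026 0.087]
top blue [253.  234.2] 238 [0.4706 0.0889 0.064 ] [0.447 0.065 0.029] [0.508 0.115 0.09 ]
top orange 283 [0.4209 0.3344 0.0499] [0.393 0.311 0.041] [0.451 0.386 0.059]
((423.37506103515625, 348.329345703125), (57.885990142822266, 73.42955017089844), 2.1536688804626465)
top mat 1709 [0.4083 0.3095 0.0022] [ 0.204  0.241 -0.011] [0.5   0.498 0.012]
((374.80029296875, 398.9040222167969), (186.11553955078125, 348.66156005859375), 31.79359245300293)
top grip 315 [0.3532 0.4848 0.1056] [0.169 0.335 0.09 ] [0.439 0.5   0.131]
((332.6299133300781, 460.95941162109375), (121.32486724853516, 313.8758544921875), 55.72498321533203)
  return _methods._mean(a, axis=axis, dtype=dtype,
  ret = um.true_divide(
Traceback (most recent call last):
ValueError: zero-size array to reduction operation minimum which has no identity
```

```bash
cat >> h.py <<'E'
from scipy.spatial.transform import Rotation as Ro
from scipy.linalg import logm
def plan(R,p,n=None,T0=None):
    if T0 is None:
        s=telemetry.observe();T0=np.eye(4);T0[:3,:3]=s['tool_rot'];T0[:3,3]=s['position']
    T=np.eye(4);T[:3,:3]=Ro.from_matrix(R).as_matrix();T[:3,3]=p
    L=np.real(logm(np.linalg.inv(T0)@T)); w=np.array([L[2,1],L[0,2],L[1,0]]);v=L[:3,3]
    if n is None: n=int(np.ceil(max(np.linalg.norm(v)/.055,np.linalg.norm(w)/.17,1)))
    L=L/n;import scipy.linalg as sl
    D=sl.expm(L);r=Ro.from_matrix(D[:3,:3]).as_rotvec()
    print(n,'rows of',D[:3,3].round(4).tolist(),r.round(4).tolist())
    return T
def tool(yaw,tilt=0,roll=0): # tool x at yaw, z down, tilted so z points outwards (+x) by tilt deg
    return Ro.from_euler('ZYX',[yaw,-tilt,180+roll],degrees=True).as_matrix()
E
python3 - <<'E'
from h import *
d=cam('wrist');print(np.array(d['hand_eye']).round(3),d['K'],d['k1'])
R=tool(8.6,30);print(R.round(3))
T=plan(R,[.35,-.06,.34])
T=plan(tool(2),[.37,.33,.33],T0=T)
E
```

```text
[[-0.001 -0.948 -0.32   0.083]
 [ 1.    -0.001  0.     0.   ]
 [-0.    -0.32   0.948 -0.118]
 [ 0.     0.     0.     1.   ]] [[368.99905708   0.         279.39866078]
 [  0.         368.99905708 208.88459756]
 [  0.           0.           1.        ]] -0.08540295476170198
[[ 0.856  0.15   0.494]
 [ 0.13  -0.989  0.075]
 [ 0.5    0.    -0.866]]
10 rows of [0.0299, -0.0405, -0.0018] [-0.0045, 0.0522, 0.0165]
8 rows of [0.0067, -0.0483, 0.0036] [-0.0038, -0.0654, 0.0141]
```

Request:
send_rows --deltas '[[[0.03,-0.0405,-0.002,-0.0045,0.052,0.0165,1],[0.03,-0.0405,-0.002,-0.0045,0.052,0.0165,1],[0.03,-0.0405,-0.002,-0.0045,0.052,0.0165,1],[0.03,-0.0405,-0.002,-0.0045,0.052,0.0165,1],[0.03,-0.0405,-0.002,-0.0045,0.052,0.0165,1],[0.03,-0.0405,-0.002,-0.0045,0.052,0.0165,1],[0.03,-0.0405,-0.002,-0.0045,0.052,0.0165,1],[0.03,-0.0405,-0.002,-0.0045,0.052,0.0165,1],[0.03,-0.0405,-0.002,-0.0045,0.052,0.0165,1],[0.03,-0.0405,-0.002,-0.0045,0.052,0.0165,1],[0,0,0,0,0,0,1],[0,0,0,0,0,0,1]]]'

```text
time_s: 1.65
position: [0.35, -0.0599, 0.3411]
tool_rot: [[0.858, 0.151, 0.492], [0.131, -0.989, 0.074], [0.497, 0.001, -0.868]]
ft_force: [-0.2, -0.4, -0.1]
grip_width: 0.0853
gripper_force: 0.0
```

```bash
python3 - <<'E'
from h import *
import pickle
d=cam('wrist');save(d,'w1.png');pickle.dump(d,open('w1.pkl','wb'))
T=plan(tool(2),[.38,.33,.33])
E
```

```text
8 rows of [0.0078, -0.0482, 0.0041] [-0.0037, -0.065, 0.0141]
```

View pics/w1.png

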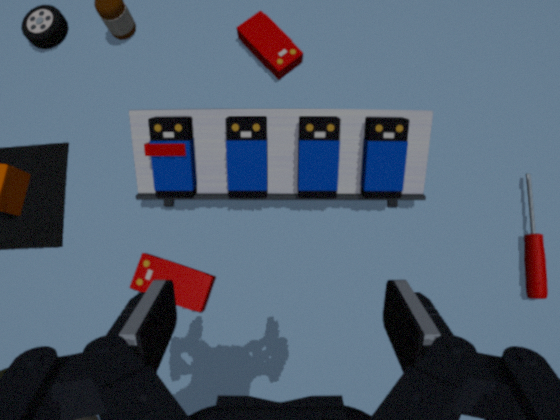

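The wrist view shows the rack straight on, with packs at (172,157) clipped, then (247,157), (319,157) and (385,157). The red look-alikes are at (270,45) and (173,281), clear of the row. Next I look at the spacer.

Request:
send_rows --deltas '[[[0.008,-0.048,0.004,-0.004,-0.065,0.014,1],[0.008,-0.048,0.004,-0.004,-0.065,0.014,1],[0.008,-0.048,0.004,-0.004,-0.065,0.014,1],[0.008,-0.048,0.004,-0.004,-0.065,0.014,1],[0.008,-0.048,0.004,-0.004,-0.065,0.014,1],[0.008,-0.048,0.004,-0.004,-0.065,0.014,1],[0.008,-0.048,0.004,-0.004,-0.065,0.014,1],[0.008,-0.048,0.004,-0.004,-0.065,0.014,1],[0,0,0,0,0,0,1],[0,0,0,0,0,0,1]]]'

```text
time_s: 2.95
position: [0.381, 0.3194, 0.3309]
tool_rot: [[0.999, 0.037, 0.009], [0.037, -0.999, -0.001], [0.009, 0.001, -1.0]]
ft_force: [0.1, 0.6, 0.2]
grip_width: 0.0853
gripper_force: 0.0
```

```bash
python3 - <<'E'
from h import *
import pickle
d=cam('wrist');save(d,'w2.png');pickle.dump(d,open('w2.pkl','wb'))
P=cloud(d);hsv=cv2.cvtColor(d['image'],cv2.COLOR_RGB2HSV);H,S,V=[hsv[...,i].astype(int) for i in range(3)]
for n,m in (('orange',(H>5)&(H<20)&(S>180)&(V>80)),('yellow',(H>=20)&(H<32)&(S>150)&(V>80))):
  m=m&(P[...,1]>.2)&(P[...,2]<.1)
  q=P[m];print(n,len(q),q.min(0).round(4),q.max(0).round(4),np.percentile(q[:,2],[5,25,50,75,95]).round(4))
  t=q[(q[:,2]>.04)]
  if len(t)>20: print(cv2.minAreaRect((t[:,:2]*1000).astype('float32')))
g=(P[...,2]>.092)&(P[...,2]<.115)&(P[...,1]>.25)&(P[...,0]>.3)
q=P[g];print('grip',len(q),q.min(0).round(4),q.max(0).round(4),cv2.minAreaRect((q[:,:2]*1000).astype('float32')))
m=(V<50)&(np.abs(P[...,2]-.003)<.008)&(P[...,1]>.2)&(P[...,0]>.25)
q=P[m];print('mat',len(q),np.median(q,0).round(4),cv2.minAreaRect((q[:,:2]*1000).astype('float32')))
# rack
d=pickle.load(open('w1.pkl','rb'));P=cloud(d);hsv=cv2.cvtColor(d['image'],cv2.COLOR_RGB2HSV);H,S,V=[hsv[...,i].astype(int) for i in range(3)]
m=(S<70)&(V>110);m[:100]=0;m[192:]=0;m[:,:130]=0;m[:,435:]=0
q=P[m];q=q[~np.isnan(q).any(1)]
for _ in range(4):
  c=q.mean(0);n=np.linalg.svd(q-c)[2][2];n*=np.sign(n[2]);r=(q-c)@n;q=q[np.abs(r)<max(.0015,2*r.std())]
print('deck',len(q),c.round(4),n.round(4),'slope',np.degrees(np.arccos(n[2])),'yaw',np.degrees(np.arctan2(-n[1],-n[0])),r.std())
pickle.dump((c,n),open('deck.pkl','wb'))
E
```

```text
orange 2979 [0.3852 0.3094 0.0016] [0.4547 0.3923 0.0959] [0.0497 0.0508 0.0514 0.0519 0.0528]
((423.70452880859375, 348.3957214355469), (60.847412109375, 73.6131591796875), 0.9110729098320007)
yellow 66 [0.4226 0.3147 0.049 ] [0.4517 0.3671 0.0541] [0.0499 0.0509 0.0514 0.0518 0.0523]
((445.352294921875, 338.148681640625), (50.63396453857422, 28.917888641357422), 67.30715942382812)
grip 2598 [0.3    0.3349 0.092 ] [0.4419 0.6011 0.115 ] ((368.3050842285156, 464.6053771972656), (133.4736785888672, 265.9474792480469), 3.318476438522339)
mat 11089 [0.4319 0.3079 0.0034] ((420.60430908203125, 327.6484069824219), (147.32940673828125, 147.27793884277344), 11.845906257629395)
deck 10290 [ 0.5265 -0.0358  0.0565] [-0.4955 -0.074   0.8654] slope 30.066124095336832 yaw 8.496296696791521 0.0007786212927117104
```

View pics/w2.png

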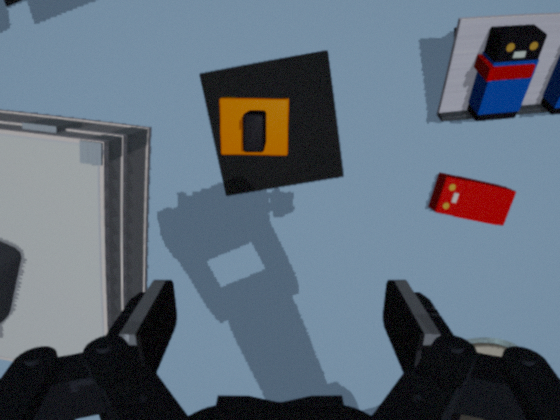

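The spacer stands at (254,127) with an orange crossbar and black grip, on the mat (spanning 200–343, 50–195). No other object looks like it.

```bash
cat > packs.py <<'E'
from h import *
import pickle
c,n=pickle.load(open('deck.pkl','rb'))
def rackframe():
    y=np.array([-n[1]*0,0,0]);h=np.array([-n[0],-n[1],0]);h/=np.linalg.norm(h)
    x=h-n*(h@n);x/=np.linalg.norm(x);return np.c_[x,np.cross(n,x),n]
def packs(d,R,zc=.025,tol=.004):
    P=cloud(d);q=(P-c)@R
    hsv=cv2.cvtColor(d['image'],cv2.COLOR_RGB2HSV);H,S,V=[hsv[...,i].astype(int) for i in range(3)]
    m=(np.abs(q[...,2]-zc)<tol)&(np.abs(q[...,0])<.06)&(np.abs(q[...,1])<.2)
    m=cv2.morphologyEx(m.astype('uint8'),cv2.MORPH_OPEN,np.ones((3,3)))
    k,l,s,ce=cv2.connectedComponentsWithStats(m);o=[]
    for i in range(1,k):
        if s[i,4]>300:
            a=q[l==i];uv=np.argwhere(l==i)[:,::-1]
            a=(plane(d,uv,n,c+n*zc)-c)@R   # ray on the top plane: less noise
            r=cv2.minAreaRect((a[:,:2]*1000).astype('float32'))
            o.append((a[:,1].mean(),[np.round(np.percentile(a[:,j],[1,99]).mean()*1000,1) for j in (0,1)],np.round(r[0],1),np.round(r[1],1),round(r[2],2),s[i,4], round(float(np.median(q[l==i][:,2])),4)))
    return sorted(o,key=lambda t:-t[0])
E
python3 - <<'E'
from packs import *
d=pickle.load(open('w1.pkl','rb'));R=rackframe();print(R.round(4))
for o in packs(d,R):print(o[1:])
P=cloud(d);q=((P-c)@R)
m=(np.abs(q[...,2])<.004)&(np.abs(q[...,1])<.25)&(np.abs(q[...,0])<.08);a=q[m];print('deck ext',np.percentile(a,[.5,99.5],axis=0).round(4), cv2.minAreaRect((a[:,:2]*1000).astype('float32')))
d=pickle.load(open('w2.pkl','rb'));P=cloud(d)
near=(np.abs(P[...,0]-.424)<.045)&(np.abs(P[...,1]-.348)<.05)
for z0,z1 in((.096,.118),(.044,.058)):
  m=(near&(P[...,2]>z0)&(P[...,2]<z1)).astype('uint8');m=cv2.morphologyEx(m,cv2.MORPH_OPEN,np.ones((2,2)))>0
  q=P[m];z=np.median(q[:,2]);uv=np.argwhere(m)[:,::-1];a=plane(d,uv,[0,0,1],[0,0,z]);print(len(q),z,cv2.minAreaRect((a[:,:2]*1000).astype('float32')))
T=plan(tool(1.5),[.424,.345,.16])
T=plan(tool(1.5),[.424,.345,.084],T0=T)
E
```

```text
[[ 0.8559 -0.1477 -0.4955]
 [ 0.1279  0.989  -0.074 ]
 [ 0.501   0.      0.8654]]
([np.float64(-10.8), np.float64(130.6)], array([-10.3, 130.6]), array([94.3, 49.5]), 0.03, np.int32(2741), 0.0252)
([np.float64(-10.5), np.float64(41.1)], array([-11. ,  41.5]), array([47.2, 95.2]), 89.53, np.int32(3244), 0.0251)
([np.float64(-11.4), np.float64(-43.8)], array([-10.9, -44. ]), array([47.8, 95.2]), 89.8, np.int32(3201), 0.0252)
([np.float64(-11.3), np.float64(-123.1)], array([ -10.9, -123.1]), array([94.4, 49.5]), 0.23, np.int32(3173), 0.0252)
deck ext [[-0.0604 -0.1826 -0.0023]
 [ 0.0443  0.1846  0.0032]] ((-8.41433334350586, 1.0210418701171875), (371.60797119140625, 106.30757904052734), 89.98528289794922)
865 nan ((nan, nan), (0.0, 0.0), 0.0)
2958 nan ((nan, nan), (0.0, 0.0), 0.0)
4 rows of [0.0107, -0.0061, 0.0429] [0.0001, -0.0025, 0.0026]
2 rows of [-0.0, -0.0, 0.038] [-0.0, 0.0, -0.0]
```

```bash
python3 - <<'E'
from h import *
import pickle
d=pickle.load(open('w2.pkl','rb'));P=np.nan_to_num(cloud(d))
near=(np.abs(P[...,0]-.424)<.045)&(np.abs(P[...,1]-.348)<.05)
for z0,z1 in((.1,.115),(.045,.057)):
  m=(near&(P[...,2]>z0)&(P[...,2]<z1)).astype('uint8');m=cv2.morphologyEx(m,cv2.MORPH_OPEN,np.ones((3,3)))>0
  q=P[m];z=np.median(q[:,2]);uv=np.argwhere(m)[:,::-1];a=plane(d,uv,[0,0,1],[0,0,z]);print(len(q),z,cv2.minAreaRect((a[:,:2]*1000).astype('float32')))
E
```

```text
859 0.1071977174062202 ((424.0090637207031, 344.87225341796875), (35.569175720214844, 20.039518356323242), 1.900496482849121)
2936 0.05138014038967431 ((423.8992004394531, 348.2275390625), (60.689144134521484, 73.19773864746094), 0.9246798753738403)
```

Request:
send_rows --deltas '[[[0.0107,-0.006,0.043,0,-0.0025,0.0026,1],[0.0107,-0.006,0.043,0,-0.0025,0.0026,1],[0.0107,-0.006,0.043,0,-0.0025,0.0026,1],[0.0107,-0.006,0.043,0,-0.0025,0.0026,1],[0,0,0.025,0,0,0,1],[0,0,0.025,0,0,0,1],[0,0,0.015,0,0,0,1],[0,0,0.01,0,0,0,1],[0,0,0,0,0,0,1],[0,0,0,0,0,0,1]]]'

```text
time_s: 4.25
position: [0.4236, 0.3462, 0.0856]
tool_rot: [[1.0, 0.028, 0.001], [0.028, -1.0, 0.001], [0.001, -0.001, -1.0]]
ft_force: [0.2, -0.2, -0.9]
grip_width: 0.0857
gripper_force: 0.0
```

Request:
send_rows --deltas '[[[0,0.001,0,0,0,0,0],[0,0,0,0,0,0,-0.6],[0,0,0,0,0,0,-1],[0,0,0,0,0,0,-1],[0,0,0,0,0,0,-1],[0,0,0,0,0,0,-1],[0,0,0,0,0,0,-1],[0,0,0,0,0,0,-1]]]' --squeeze 70

```text
time_s: 5.25
position: [0.4235, 0.3452, 0.085]
tool_rot: [[1.0, 0.028, 0.001], [0.028, -1.0, 0.0], [0.001, -0.0, -1.0]]
ft_force: [0.4, -0.2, 4.4]
grip_width: 0.0193
gripper_force: 68.8
```

```bash
cat >> packs.py <<'E'
Rk=rackframe()
def setpose(x,y,z):  # TCP pose for the spacer tips centre at rack coordinates (mm); tool x = rack x, y = -rack y
    Rt=np.c_[Rk[:,0],-Rk[:,1],-Rk[:,2]]
    return Rt,c+Rk@(np.array([x,y,z+82.0])/1000)
def tips():  # tips centre in rack mm, tilt errors deg
    s=telemetry.observe();Rt=np.array(s['tool_rot']);p=Rk.T@(np.array(s['position'])-c)*1000-[0,0,82]
    E=np.c_[Rk[:,0],-Rk[:,1],-Rk[:,2]].T@Rt
    print('tips',p.round(2),'rot',np.degrees(Ro.from_matrix(E).as_rotvec()).round(2),'F rack',(Rk.T@s['ft_force']).round(2),s['grip_width'],s['time_s'])
    return p
E
python3 - <<'E'
from packs import *
s=telemetry.observe();print(s['position'],s['ft_force'],s['grip_width'],s['gripper_force'])
T=plan(tool(1.5),[.424,.345,.20])
R,p=setpose(-10,41.2,70);print(p)
T=plan(R,p,T0=T)
E
```

```text
[0.42347262 0.3451599  0.08500602] [ 0.41897026 -0.22910155  4.44225028] 0.019276938152878353 68.75951886177063
3 rows of [0.0002, 0.0001, -0.0383] [-0.0001, -0.0002, 0.0007]
[ 0.43654624 -0.00759833  0.18304765]
7 rows of [-0.0026, 0.0504, 0.0016] [0.0046, 0.0749, -0.017]
```

Request:
send_rows --deltas '[[[0,0,-0.02,0,0,0,-1],[0,0,-0.045,0,0,0,-1],[0,0,-0.05,0,0,0,-1],[-0.0026,0.0504,0.0016,0.0046,0.0749,-0.017,-1],[-0.0026,0.0504,0.0016,0.0046,0.0749,-0.017,-1],[-0.0026,0.0504,0.0016,0.0046,0.0749,-0.017,-1],[-0.0026,0.0504,0.0016,0.0046,0.0749,-0.017,-1],[-0.0026,0.0504,0.0016,0.0046,0.0749,-0.017,-1],[-0.0026,0.0504,0.0016,0.0046,0.0749,-0.017,-1],[-0.0026,0.0504,0.0016,0.0046,0.0749,-0.017,-1],[0,0,0,0,0,0,-1],[0,0,0,0,0,0,-1]]]'

```text
time_s: 6.75
position: [0.4351, 0.0108, 0.1831]
tool_rot: [[0.871, 0.147, 0.469], [0.125, -0.989, 0.077], [0.476, -0.009, -0.88]]
ft_force: [0.0, 0.4, -1.2]
grip_width: 0.0193
gripper_force: 68.8
```

```bash
python3 - <<'E'
from packs import *
tips();R,p=setpose(-10,41.2,70);plan(R,p,1)
d=cam('wrist');b=cam('side');save(d,'w3.png')
cv2.imwrite('pics/c3.png',np.hstack([d['image'],cv2.resize(b['image'][130:340,200:320],(240,420))])[:,:,::-1])
# spacer angle in tool frame: block/bar points
P=cloud(d);s=telemetry.observe();q=(P-s['position'])@np.array(s['tool_rot'])*1000
hsv=cv2.cvtColor(d['image'],cv2.COLOR_RGB2HSV);H,S,V=[hsv[...,i].astype(int) for i in range(3)]
for nm,h0,h1 in(('orange',4,19),('yellow',20,34)):
  m=(H>=h0)&(H<=h1)&(S>150)&(V>60)&(q[...,2]>15)&(q[...,2]<110)&(np.abs(q[...,1])<60);a=q[m];print(nm,len(a),np.percentile(a,[1,50,99],axis=0).round(1) if len(a) else '')
E
```

```text
tips [-8.82 59.63 69.41] rot [ 0.41 -1.67  0.29] F rack [-0.53  0.4  -1.08] 0.019260325148333656 6.75
1 rows of [-0.0011, 0.0184, -0.0007] [-0.0071, 0.0291, -0.0051]
orange 10497 [[-20.1 -37.4  29.8]
 [ 18.6  -6.1  34.4]
 [ 30.4  33.2  67. ]]
yellow 533 [[ 23.1 -37.5  43.2]
 [ 30.3 -31.   59.7]
 [ 30.8 -26.3  78.8]]
```

View pics/c3.png

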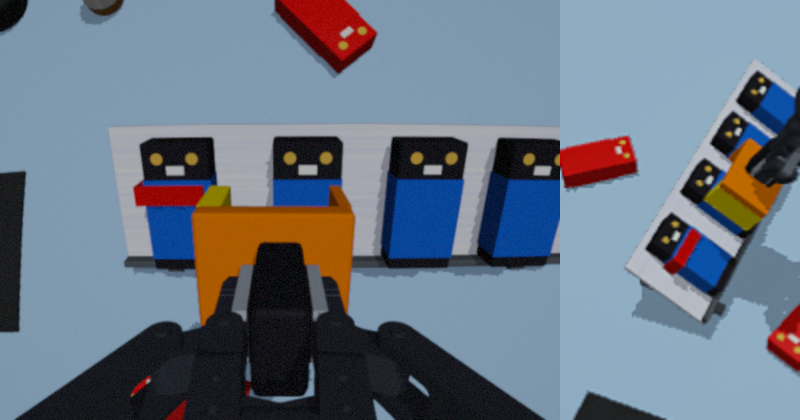

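The spacer is held squarely, crossbar at (195–353, 205–300), with the yellow block on the clipped pack's side (215,195), above pack 1. I correct the pose and go down.

Request:
send_rows --deltas '[[[-0.001,0.0184,-0.0007,-0.007,0.029,-0.005,-1],[0,0,0,0,0,0,-1],[0,0,0.02,0,0,0,-1],[0,0,0.015,0,0,0,-1],[0,0,0,0,0,0,-1],[0,0,0,0,0,0,-1]]]'

```text
time_s: 7.6
position: [0.4543, -0.0046, 0.1536]
tool_rot: [[0.855, 0.149, 0.497], [0.13, -0.989, 0.074], [0.502, 0.001, -0.865]]
ft_force: [-0.2, 0.6, -0.5]
grip_width: 0.0193
gripper_force: 68.9
```

```bash
python3 - <<'E'
from packs import *
tips();R,p=setpose(-10,41.2,6);plan(R,p,5)
E
```

```text
tips [-9.14 41.49 35.49] rot [ 0.01  0.08 -0.1 ] F rack [-0.38  0.58 -0.41] 0.01930714779901758 7.6
5 rows of [-0.0002, 0.0001, 0.0059] [-0.0, -0.0003, 0.0004]
```

Request:
send_rows --deltas '[[[0,0,0.01,0,0,0,-1],[0,0,0.01,0,0,0,-1],[0,0,0.006,0,0,0,-1],[0,0,0.004,0,0,0,-1],[0,0,0,0,0,0,-1]]]'

```text
time_s: 8.22
position: [0.4694, -0.003, 0.127]
tool_rot: [[0.855, 0.148, 0.496], [0.129, -0.989, 0.074], [0.502, 0.001, -0.865]]
ft_force: [-0.2, 0.9, -1.2]
grip_width: 0.0196
gripper_force: 68.9
```

```bash
cat > tp.py <<'E'
from packs import *
tips()
E
python3 tp.py
```

```text
tips [-9.39 40.88  4.9 ] rot [-0.01  0.06 -0.05] F rack [-0.65  0.9  -1.03] 0.019561292055483875 8.225
```

Request:
send_rows --deltas '[[[0,0,0.0015,0,0,0,-1],[0,0,0,0,0,0,-1]]]'

```text
time_s: 8.48
position: [0.4701, -0.0029, 0.1261]
tool_rot: [[0.855, 0.148, 0.497], [0.129, -0.989, 0.074], [0.502, 0.001, -0.865]]
ft_force: [0.8, 0.7, -2.1]
grip_width: 0.0191
gripper_force: 68.9
```

```bash
python3 tp.py
```

```text
tips [-9.23 40.84  3.72] rot [-0.03  0.09 -0.06] F rack [-0.29  0.62 -2.23] 0.019055685232888708 8.475
```

Request:
send_rows --deltas '[[[0,0,0.001,0,0,0,-1],[0,0,0,0,0,0,-1]]]'

```text
time_s: 8.72
position: [0.4706, -0.0029, 0.1251]
tool_rot: [[0.855, 0.148, 0.497], [0.129, -0.989, 0.074], [0.502, 0.001, -0.865]]
ft_force: [0.2, 0.4, -1.0]
grip_width: 0.0194
gripper_force: 68.9
```

```bash
python3 tp.py
```

```text
tips [-9.24 40.83  2.66] rot [-0.03  0.09 -0.06] F rack [-0.34  0.33 -1.02] 0.01935442973763495 8.725
```

Request:
send_rows --deltas '[[[0,0,0.001,0,0,0,-1],[0,0,0,0,0,0,-1]]]'

```text
time_s: 8.98
position: [0.4711, -0.0028, 0.1242]
tool_rot: [[0.855, 0.148, 0.497], [0.129, -0.989, 0.074], [0.502, 0.001, -0.865]]
ft_force: [-0.5, -0.5, -0.8]
grip_width: 0.0189
gripper_force: 68.9
```

```bash
python3 tp.py
```

```text
tips [-9.28 40.85  1.61] rot [-0.02  0.08 -0.06] F rack [-0.86 -0.42 -0.43] 0.018939660397452138 8.975
```

Request:
send_rows --deltas '[[[0,0,0.0007,0,0,0,-1],[0,0,0,0,0,0,-1]]]'

```text
time_s: 9.22
position: [0.4714, -0.0027, 0.1236]
tool_rot: [[0.855, 0.148, 0.497], [0.129, -0.989, 0.074], [0.502, 0.001, -0.865]]
ft_force: [-0.2, 1.0, -0.5]
grip_width: 0.0192
gripper_force: 68.9
```

```bash
python3 tp.py; python3 - <<'E'
from packs import *
d=cam('wrist');save(d,'w4.png');b=cam('side')
cv2.imwrite('pics/c4.png',np.hstack([d['image'],cv2.resize(b['image'][130:340,200:320],(240,420))])[:,:,::-1])
E
```

```text
tips [-9.29 40.85  0.92] rot [-0.02  0.08 -0.05] F rack [-0.23  1.05 -0.4 ] 0.019202430097856396 9.225
```

View pics/c4.png

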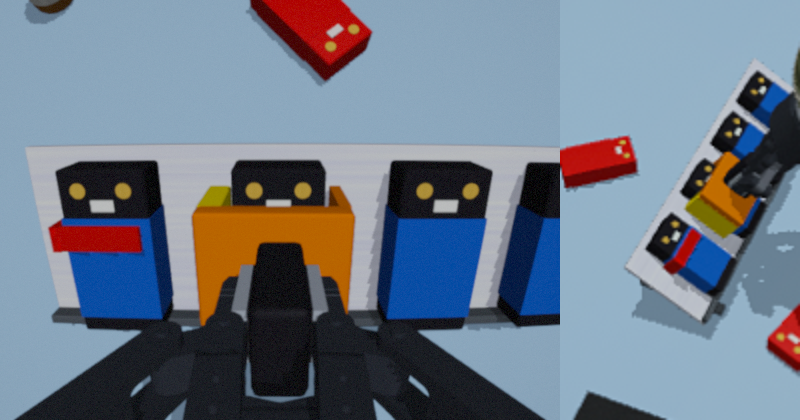

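The fork straddles pack 1 with the prongs on either side, block at (215,197) and finger at (340,198). I feel for the deck once more.

Request:
send_rows --deltas '[[[0,0,0.0007,0,0,0,-1],[0,0,0,0,0,0,-1]]]'

```text
time_s: 9.57
position: [0.4718, -0.0027, 0.1231]
tool_rot: [[0.855, 0.148, 0.497], [0.129, -0.989, 0.074], [0.502, 0.001, -0.865]]
ft_force: [2.0, -0.4, -1.5]
grip_width: 0.0191
gripper_force: 69.1
```

```bash
python3 tp.py
```

```text
tips [-9.24 40.83  0.25] rot [-0.03  0.09 -0.06] F rack [ 0.87 -0.64 -2.25] 0.019097260322608747 9.575
```

Request:
send_rows --deltas '[[[0,0,0.0007,0,0,0,-1],[0,0,0,0,0,0,-1]]]'

```text
time_s: 9.82
position: [0.472, -0.0027, 0.123]
tool_rot: [[0.855, 0.148, 0.498], [0.129, -0.989, 0.073], [0.503, 0.002, -0.864]]
ft_force: [-8.5, -2.3, 10.7]
grip_width: 0.0194
gripper_force: 71.0
```

```bash
python3 tp.py
```

```text
tips [-9.08 40.78  0.13] rot [-0.06  0.14 -0.08] F rack [-2.22 -0.99 13.68] 0.019431829501947415 9.825
```

Deck contact was felt at nominal 0.2 mm. I raise 1.7 mm and draw pack 1.

Request:
send_rows --deltas '[[[0,0,-0.0017,0,0,0,-1],[0,-0.003,0,0,0,0,-1],[0,-0.003,0,0,0,0,-1],[0,-0.003,0,0,0,0,-1],[0,-0.003,0,0,0,0,-1],[0,-0.003,0,0,0,0,-1],[0,-0.003,0,0,0,0,-1],[0,-0.003,0,0,0,0,-1],[0,-0.002,0,0,0,0,-1],[0,0,0,0,0,0,-1]]]'

```text
time_s: 11.08
position: [0.4678, 0.0203, 0.1239]
tool_rot: [[0.855, 0.149, 0.497], [0.129, -0.989, 0.074], [0.502, 0.0, -0.865]]
ft_force: [-1.2, 0.4, -1.4]
grip_width: 0.0192
gripper_force: 68.9
```

```bash
python3 tp.py
```

```text
tips [-9.27 64.14  1.28] rot [ 0.    0.08 -0.06] F rack [-1.73  0.59 -0.67] 0.019205427462607463 11.075
```

Request:
send_rows --deltas '[[[0,-0.001,0,0,0,0,-1],[0,0,0,0,0,0,-1]]]'

```text
time_s: 11.32
position: [0.4678, 0.0209, 0.1239]
tool_rot: [[0.855, 0.148, 0.497], [0.129, -0.989, 0.074], [0.502, 0.001, -0.865]]
ft_force: [0.5, -1.9, -1.6]
grip_width: 0.0194
gripper_force: 68.9
```

```bash
python3 tp.py
```

```text
tips [-9.24 64.8   1.25] rot [-0.03  0.09 -0.06] F rack [-0.6  -1.93 -1.49] 0.019419250780895906 11.325
```

Request:
send_rows --deltas '[[[0,-0.001,0,0,0,0,-1],[0,0,0,0,0,0,-1]]]'

```text
time_s: 11.58
position: [0.4676, 0.0219, 0.1239]
tool_rot: [[0.855, 0.148, 0.497], [0.129, -0.989, 0.074], [0.502, 0.001, -0.865]]
ft_force: [0.5, -2.1, -1.7]
grip_width: 0.0192
gripper_force: 68.8
```

```bash
python3 tp.py
```

```text
tips [-9.23 65.81  1.26] rot [-0.04  0.09 -0.06] F rack [-0.64 -2.19 -1.56] 0.01916375882313682 11.575
```

Request:
send_rows --deltas '[[[0,-0.001,0,0,0,0,-1],[0,0,0,0,0,0,-1]]]'

```text
time_s: 11.82
position: [0.4675, 0.023, 0.1239]
tool_rot: [[0.855, 0.148, 0.497], [0.129, -0.989, 0.074], [0.502, 0.001, -0.865]]
ft_force: [0.2, -1.2, -2.5]
grip_width: 0.0193
gripper_force: 68.8
```

```bash
python3 tp.py
```

```text
tips [-9.24 66.87  1.25] rot [-0.03  0.09 -0.06] F rack [-1.21 -1.25 -2.19] 0.019344736294372406 11.825
```

Request:
send_rows --deltas '[[[0,-0.0005,0,0,0,0,-1],[0,0,0,0,0,0,-1]]]'

```text
time_s: 12.08
position: [0.4674, 0.0234, 0.1239]
tool_rot: [[0.855, 0.148, 0.497], [0.129, -0.989, 0.074], [0.502, 0.001, -0.865]]
ft_force: [0.7, -2.0, -1.4]
grip_width: 0.0192
gripper_force: 68.8
```

```bash
python3 tp.py
```

```text
tips [-9.24 67.33  1.26] rot [-0.03  0.09 -0.06] F rack [-0.33 -2.12 -1.42] 0.019182031041783273 12.075
```

Request:
send_rows --deltas '[[[0,-0.0005,0,0,0,0,-1],[0,0,0,0,0,0,-1]]]'

```text
time_s: 12.32
position: [0.4673, 0.0239, 0.1239]
tool_rot: [[0.855, 0.148, 0.497], [0.129, -0.989, 0.074], [0.502, 0.001, -0.865]]
ft_force: [0.9, -2.1, -1.3]
grip_width: 0.0191
gripper_force: 68.9
```

```bash
python3 tp.py; python3 - <<'E'
from packs import *
for o in packs(cam('wrist'),Rk): print(o[1:])
E
```

```text
tips [-9.26 67.84  1.23] rot [-0.03  0.09 -0.05] F rack [-0.11 -2.25 -1.43] 0.019148099985681566 12.325
([np.float64(-33.2), np.float64(133.9)], array([-33.9, 134. ]), array([49.3, 43.2]), 1.29, np.int32(5472), 0.0253)
([np.float64(21.1), np.float64(131.0)], array([ 21., 133.]), array([52. , 31.6]), 89.6, np.int32(5226), 0.0251)
([np.float64(26.6), np.float64(62.7)], array([26.6, 60.7]), array([18.9, 52.5]), 0.04, np.int32(3612), 0.0249)
([np.float64(-10.9), np.float64(-42.7)], array([-11. , -42.8]), array([49.9, 95.9]), 89.99, np.int32(13509), 0.0252)
```

Request:
send_rows --deltas '[[[0,-0.0005,0,0,0,0,-1],[0,0,0,0,0,0,-1]]]'

```text
time_s: 12.62
position: [0.4672, 0.0244, 0.1239]
tool_rot: [[0.855, 0.148, 0.497], [0.129, -0.989, 0.074], [0.502, 0.001, -0.865]]
ft_force: [-0.4, -3.0, -1.7]
grip_width: 0.0192
gripper_force: 68.9
```

```bash
python3 tp.py
```

```text
tips [-9.25 68.31  1.25] rot [-0.03  0.09 -0.06] F rack [-1.55 -2.96 -1.08] 0.01917898398794338 12.625
```

Request:
send_rows --deltas '[[[0,-0.0005,0,0,0,0,-1],[0,0,0,0,0,0,-1]]]'

```text
time_s: 12.88
position: [0.4673, 0.0246, 0.124]
tool_rot: [[0.855, 0.148, 0.497], [0.129, -0.989, 0.073], [0.503, 0.002, -0.864]]
ft_force: [-0.5, -6.2, -1.1]
grip_width: 0.0192
gripper_force: 69.1
```

```bash
python3 tp.py
```

```text
tips [-9.13 68.49  1.29] rot [-0.09  0.11 -0.08] F rack [-1.79 -6.03 -0.25] 0.019170998056040427 12.875
```

Request:
send_rows --deltas '[[[0,-0.0005,0,0,0,0,-1],[0,0,0,0,0,0,-1]]]'

```text
time_s: 13.12
position: [0.4673, 0.0247, 0.1241]
tool_rot: [[0.855, 0.148, 0.498], [0.129, -0.989, 0.072], [0.503, 0.003, -0.864]]
ft_force: [-0.7, -7.8, -1.7]
grip_width: 0.0191
gripper_force: 69.3
```

```bash
python3 tp.py
```

```text
tips [-9.06 68.59  1.31] rot [-0.14  0.13 -0.09] F rack [-2.47 -7.61 -0.57] 0.01914749234610284 13.125
```

Contact with pack 0 is at tips y = 68.4. So the references are 1.4 for pack 2 and −65.6 for pack 3. I back off, lift and go to pack 2.

Request:
send_rows --deltas '[[[0,0.0025,0,0,0,0,-1],[0,0.0025,0,0,0,0,-1],[0,0,0,0,0,0,-1],[0,0,-0.02,0,0,0,-1],[0,0,-0.025,0,0,0,-1],[0,0.035,0,0,0,0,-1],[0,0.036,0,0,0,0,-1],[0,0.036,0,0,0,0,-1],[0,0,0,0,0,0,-1],[0,0,0,0,0,0,-1]]]'

```text
time_s: 14.38
position: [0.4609, -0.0881, 0.1627]
tool_rot: [[0.855, 0.148, 0.496], [0.128, -0.989, 0.074], [0.502, -0.0, -0.865]]
ft_force: [0.5, 0.3, -2.3]
grip_width: 0.0194
gripper_force: 69.2
```

```bash
python3 tp.py;python3 - <<'E'
from packs import *
R,p=setpose(-9.5,-43.1,46.5);plan(R,p,1)
for o in packs(cam('wrist'),Rk): print(o[1:])
E
```

```text
tips [ -9.63 -42.05  46.22] rot [ 0.02  0.04 -0.04] F rack [-0.68  0.18 -2.23] 0.01939409008611647 14.375
1 rows of [0.0001, 0.0011, -0.0003] [-0.0004, -0.0008, 0.0006]
([np.float64(-11.0), np.float64(129.0)], array([-11. , 129.6]), array([50. , 95.6]), 89.43, np.int32(6593), 0.0251)
([np.float64(-11.5), np.float64(63.5)], array([-11.6,  63.6]), array([95.7, 49.1]), 0.21, np.int32(9679), 0.0251)
([np.float64(19.2), np.float64(-43.7)], array([ 19.2, -43.5]), array([34.2, 47.1]), 0.02, np.int32(4152), 0.025)
([np.float64(-10.6), np.float64(-122.9)], array([ -10.9, -123. ]), array([95.5, 49. ]), 0.22, np.int32(10049), 0.0251)
```

Request:
send_rows --deltas '[[[0,0.0014,0,0,0,0,-1],[0,0,0.015,0,0,0,-1],[0,0,0.015,0,0,0,-1],[0,0,0.01,0,0,0,-1],[0,0,0.005,0,0,0,-1],[0,0,0,0,0,0,-1]]]'

```text
time_s: 15.18
position: [0.4839, -0.0866, 0.1237]
tool_rot: [[0.855, 0.149, 0.496], [0.129, -0.989, 0.074], [0.502, 0.0, -0.865]]
ft_force: [0.1, 0.2, -1.4]
grip_width: 0.0192
gripper_force: 69.2
```

```bash
python3 tp.py
```

```text
tips [ -9.24 -43.94   1.05] rot [ 0.    0.06 -0.06] F rack [-0.55  0.16 -1.27] 0.01924067733497306 15.175
```

Request:
send_rows --deltas '[[[0,-0.003,0,0,0,0,-1],[0,-0.003,0,0,0,0,-1],[0,-0.004,0,0,0,0,-1],[0,-0.005,0,0,0,0,-1],[0,-0.005,0,0,0,0,-1],[0,-0.005,0,0,0,0,-1],[0,-0.005,0,0,0,0,-1],[0,-0.005,0,0,0,0,-1],[0,-0.004,0,0,0,0,-1],[0,-0.003,0,0,0,0,-1],[0,0,0,0,0,0,-1]]]'

```text
time_s: 16.55
position: [0.4777, -0.0449, 0.124]
tool_rot: [[0.855, 0.149, 0.497], [0.129, -0.989, 0.074], [0.502, 0.001, -0.865]]
ft_force: [1.3, -2.2, -0.1]
grip_width: 0.0193
gripper_force: 69.3
```

```bash
python3 tp.py
```

```text
tips [-9.16 -1.74  1.25] rot [ 0.01  0.08 -0.07] F rack [ 0.76 -2.36 -0.59] 0.01925566534067234 16.55
```

Request:
send_rows --deltas '[[[0,-0.001,0,0,0,0,-1],[0,0,0,0,0,0,-1],[0,0,0,0,0,0,-1]]]'

```text
time_s: 16.92
position: [0.4776, -0.0443, 0.124]
tool_rot: [[0.855, 0.148, 0.497], [0.129, -0.989, 0.074], [0.502, 0.001, -0.865]]
ft_force: [1.5, -2.7, -0.7]
grip_width: 0.0189
gripper_force: 69.2
```

```bash
python3 tp.py
```

```text
tips [-9.17 -1.12  1.25] rot [-0.03  0.09 -0.05] F rack [ 0.57 -2.84 -1.13] 0.018874659814286897 16.925
```

Request:
send_rows --deltas '[[[0,-0.001,0,0,0,0,-1],[0,0,0,0,0,0,-1]]]'

```text
time_s: 17.18
position: [0.4774, -0.0432, 0.124]
tool_rot: [[0.855, 0.148, 0.497], [0.129, -0.989, 0.074], [0.502, 0.001, -0.865]]
ft_force: [2.2, -2.7, -0.8]
grip_width: 0.0192
gripper_force: 69.2
```

```bash
python3 tp.py
```

```text
tips [-9.17 -0.03  1.26] rot [-0.03  0.09 -0.06] F rack [ 1.14 -2.95 -1.54] 0.019156995473098865 17.175
```

Request:
send_rows --deltas '[[[0,-0.0007,0,0,0,0,-1],[0,0,0,0,0,0,-1]]]'

```text
time_s: 17.42
position: [0.4773, -0.0425, 0.124]
tool_rot: [[0.855, 0.148, 0.497], [0.129, -0.989, 0.074], [0.502, 0.001, -0.865]]
ft_force: [1.6, -3.5, -0.7]
grip_width: 0.0193
gripper_force: 69.2
```

```bash
python3 tp.py
```

```text
tips [-9.2   0.68  1.27] rot [-0.03  0.09 -0.06] F rack [ 0.63 -3.72 -1.12] 0.01928794091092328 17.425
```

Request:
send_rows --deltas '[[[0,-0.0004,0,0,0,0,-1],[0,0,0,0,0,0,-1]]]'

```text
time_s: 17.68
position: [0.4772, -0.0421, 0.124]
tool_rot: [[0.855, 0.148, 0.497], [0.129, -0.989, 0.074], [0.502, 0.001, -0.865]]
ft_force: [1.8, -3.2, 0.7]
grip_width: 0.0192
gripper_force: 69.2
```

```bash
python3 tp.py
```

```text
tips [-9.2   1.07  1.27] rot [-0.03  0.09 -0.06] F rack [ 1.47 -3.42 -0.09] 0.019167414594044932 17.675
```

Request:
send_rows --deltas '[[[0,-0.0003,0,0,0,0,-1],[0,0,0,0,0,0,-1]]]'

```text
time_s: 17.92
position: [0.4772, -0.0418, 0.124]
tool_rot: [[0.855, 0.148, 0.497], [0.129, -0.989, 0.074], [0.502, 0.001, -0.865]]
ft_force: [2.2, -3.9, -0.9]
grip_width: 0.0194
gripper_force: 69.2
```

```bash
python3 tp.py
```

```text
tips [-9.19  1.34  1.28] rot [-0.03  0.09 -0.06] F rack [ 0.95 -4.17 -1.56] 0.019418999901473895 17.925
```

Request:
send_rows --deltas '[[[0,-0.0002,0,0,0,0,-1],[0,0,0,0,0,0,-1]]]'

```text
time_s: 18.18
position: [0.4772, -0.0418, 0.124]
tool_rot: [[0.855, 0.148, 0.497], [0.129, -0.989, 0.073], [0.502, 0.001, -0.865]]
ft_force: [1.3, -4.2, -1.8]
grip_width: 0.0194
gripper_force: 69.2
```

```bash
python3 tp.py
```

```text
tips [-9.18  1.39  1.29] rot [-0.05  0.09 -0.06] F rack [-0.29 -4.31 -1.92] 0.019388865520456464 18.175
```

Contact with pack 1 came at 1.39, as predicted. Next, pack 3.

Request:
send_rows --deltas '[[[0,0.002,0,0,0,0,-1],[0,0.002,0,0,0,0,-1],[0,0,0,0,0,0,-1],[0,0,-0.02,0,0,0,-1],[0,0,-0.025,0,0,0,-1],[0,0.04,0,0,0,0,-1],[0,0.04,0,0,0,0,-1],[0,0.04,0,0,0,0,-1],[0,0,0,0,0,0,-1],[0,0,0,0,0,0,-1]]]'

```text
time_s: 19.42
position: [0.4727, -0.1667, 0.1626]
tool_rot: [[0.856, 0.149, 0.496], [0.128, -0.989, 0.075], [0.502, -0.001, -0.865]]
ft_force: [-0.7, 0.4, -1.7]
grip_width: 0.0192
gripper_force: 69.2
```

```bash
python3 tp.py;python3 - <<'E'
from packs import *
R,p=setpose(-9.5,-122.8,46.2);plan(R,p,1)
for o in packs(cam('wrist'),Rk): print(o[1:])
E
```

```text
tips [  -9.65 -121.51   46.17] rot [ 0.06  0.03 -0.03] F rack [-1.42  0.48 -1.17] 0.019174395025929207 19.425
1 rows of [0.0002, 0.0013, -0.0] [-0.001, -0.0006, 0.0005]
([np.float64(-11.9), np.float64(57.6)], array([-14.6,  48.5]), array([ 40.5, 101.7]), 75.33, np.int32(5318), 0.0251)
([np.float64(-11.5), np.float64(-3.7)], array([-11.6,  -3.6]), array([49.5, 95.7]), 89.92, np.int32(9608), 0.0251)
([np.float64(19.2), np.float64(-123.6)], array([  19.2, -123.5]), array([34.1, 47.2]), 0.02, np.int32(4158), 0.0249)
```

Request:
send_rows --deltas '[[[0,0.001,0,0,0,0,-1],[0,0,0.015,0,0,0,-1],[0,0,0.015,0,0,0,-1],[0,0,0.01,0,0,0,-1],[0,0,0.005,0,0,0,-1],[0,0,0,0,0,0,-1]]]'

```text
time_s: 20.23
position: [0.4958, -0.1651, 0.1238]
tool_rot: [[0.855, 0.149, 0.496], [0.129, -0.989, 0.074], [0.502, 0.0, -0.865]]
ft_force: [0.3, -0.9, -2.5]
grip_width: 0.0194
gripper_force: 69.2
```

```bash
python3 tp.py
```

```text
tips [  -9.17 -123.37    1.02] rot [ 0.    0.06 -0.06] F rack [-1.08 -0.94 -2.25] 0.01942411912832658 20.225
```

Request:
send_rows --deltas '[[[0,-0.003,0,0,0,0,-1],[0,-0.003,0,0,0,0,-1],[0,-0.004,0,0,0,0,-1],[0,-0.006,0,0,0,0,-1],[0,-0.006,0,0,0,0,-1],[0,-0.006,0,0,0,0,-1],[0,-0.006,0,0,0,0,-1],[0,-0.006,0,0,0,0,-1],[0,-0.006,0,0,0,0,-1],[0,-0.005,0,0,0,0,-1],[0,-0.004,0,0,0,0,-1],[0,0,0,0,0,0,-1]]]'

```text
time_s: 21.72
position: [0.4874, -0.1103, 0.124]
tool_rot: [[0.855, 0.149, 0.497], [0.129, -0.989, 0.075], [0.502, 0.0, -0.865]]
ft_force: [0.8, -1.1, -0.3]
grip_width: 0.0192
gripper_force: 69.2
```

Request:
send_rows --deltas '[[[0,-0.001,0,0,0,0,-1],[0,0,0,0,0,0,-1],[0,0,0,0,0,0,-1]]]'

```text
time_s: 22.1
position: [0.4873, -0.1098, 0.1239]
tool_rot: [[0.855, 0.148, 0.497], [0.129, -0.989, 0.074], [0.502, 0.0, -0.865]]
ft_force: [0.9, -1.4, -1.5]
grip_width: 0.0193
gripper_force: 69.1
```

```bash
python3 tp.py
```

```text
tips [ -9.25 -67.37   1.25] rot [-0.    0.07 -0.04] F rack [-0.18 -1.5  -1.6 ] 0.019266436698407975 22.1
```

Request:
send_rows --deltas '[[[0,-0.0007,0,0,0,0,-1],[0,0,0,0,0,0,-1]]]'

```text
time_s: 22.35
position: [0.4872, -0.1091, 0.1239]
tool_rot: [[0.855, 0.148, 0.497], [0.129, -0.989, 0.074], [0.502, 0.001, -0.865]]
ft_force: [0.9, -2.5, -2.9]
grip_width: 0.0193
gripper_force: 69.1
```

```bash
python3 tp.py
```

```text
tips [ -9.25 -66.66   1.27] rot [-0.01  0.07 -0.06] F rack [-1.01 -2.62 -2.82] 0.019279101758606393 22.35
```

Target −65.6.

Request:
send_rows --deltas '[[[0,-0.0006,0,0,0,0,-1],[0,0,0,0,0,0,-1]]]'

```text
time_s: 22.6
position: [0.4871, -0.1085, 0.124]
tool_rot: [[0.855, 0.148, 0.497], [0.129, -0.989, 0.074], [0.502, 0.001, -0.865]]
ft_force: [1.3, -1.4, -2.3]
grip_width: 0.0189
gripper_force: 69.1
```

```bash
python3 tp.py
```

```text
tips [ -9.24 -66.04   1.29] rot [-0.01  0.07 -0.06] F rack [-0.24 -1.6  -2.48] 0.01894132644825271 22.6
```

Request:
send_rows --deltas '[[[0,-0.0004,0,0,0,0,-1],[0,0,0,0,0,0,-1]]]'

```text
time_s: 22.85
position: [0.487, -0.1082, 0.124]
tool_rot: [[0.855, 0.148, 0.497], [0.129, -0.989, 0.074], [0.502, 0.001, -0.865]]
ft_force: [1.5, -1.6, -1.7]
grip_width: 0.0191
gripper_force: 69.1
```

```bash
python3 tp.py
```

```text
tips [ -9.23 -65.72   1.3 ] rot [-0.02  0.08 -0.06] F rack [ 0.27 -1.82 -2.12] 0.019059642982489824 22.85
```

Request:
send_rows --deltas '[[[0,-0.0002,0,0,0,0,-1],[0,0,0,0,0,0,-1]]]'

```text
time_s: 23.1
position: [0.4871, -0.1081, 0.124]
tool_rot: [[0.855, 0.148, 0.497], [0.129, -0.989, 0.073], [0.502, 0.001, -0.865]]
ft_force: [-0.3, -3.6, -2.6]
grip_width: 0.0193
gripper_force: 69.1
```

```bash
python3 tp.py
```

```text
tips [ -9.19 -65.68   1.3 ] rot [-0.04  0.08 -0.06] F rack [-1.98 -3.47 -1.82] 0.019343639768466175 23.1
```

Request:
send_rows --deltas '[[[0,0.002,0,0,0,0,-1],[0,0.002,0,0,0,0,-1],[0,0,0,0,0,0,-1],[0,0,-0.02,0,0,0,-1],[0,0,-0.035,0,0,0,-1],[0,0,-0.035,0,0,0,-1],[0,0,0,0,0,0,-1],[0,0,0,0,0,0,-1]]]'

```text
time_s: 24.1
position: [0.443, -0.1184, 0.2011]
tool_rot: [[0.855, 0.148, 0.496], [0.128, -0.989, 0.074], [0.502, 0.0, -0.865]]
ft_force: [-0.1, -1.7, -0.9]
grip_width: 0.0194
gripper_force: 69.4
```

```bash
python3 tp.py;python3 - <<'E'
from packs import *
d=cam('wrist');save(d,'w5.png')
for o in packs(d,Rk): print(o[1:])
T=plan(tool(2),[.4208,.3276,.19],10)
T=plan(tool(2),[.4208,.3276,.086],T0=T)
E
```

```text
tips [ -9.62 -69.3   90.64] rot [ 0.01  0.05 -0.03] F rack [-0.75 -1.67 -0.63] 0.019358162328538493 24.1
([np.float64(-11.1), np.float64(129.7)], array([-11.1, 129.6]), array([50.8, 95.8]), 89.3, np.int32(5372), 0.0251)
([np.float64(-11.6), np.float64(63.3)], array([-11.8,  63.3]), array([49.8, 95.3]), 89.98, np.int32(7123), 0.0251)
([np.float64(-11.1), np.float64(-2.9)], array([-12.1,  -2.9]), array([47.9, 95.2]), 89.56, np.int32(5157), 0.0251)
([np.float64(11.5), np.float64(-70.0)], array([ 11.5, -70.1]), array([47.5, 47.3]), 0.01, np.int32(4070), 0.025)
10 rows of [0.0017, -0.0446, 0.0019] [-0.0031, -0.0525, 0.0111]
2 rows of [-0.0, 0.0, 0.052] [0.0, -0.0, -0.0]
```

View pics/w5.png

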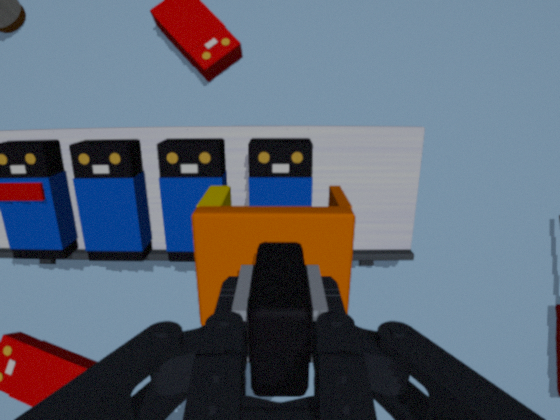

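The packs sit evenly at columns 35, 110, 193 and 280, all flat on the deck. Now I take the spacer back to the mat.

Request:
send_rows --deltas '[[[0.0017,-0.0446,0.0019,-0.0031,-0.0525,0.011,-1],[0.0017,-0.0446,0.0019,-0.0031,-0.0525,0.011,-1],[0.0017,-0.0446,0.0019,-0.0031,-0.0525,0.011,-1],[0.0017,-0.0446,0.0019,-0.0031,-0.0525,0.011,-1],[0.0017,-0.0446,0.0019,-0.0031,-0.0525,0.011,-1],[0.0017,-0.0446,0.0019,-0.0031,-0.0525,0.011,-1],[0.0017,-0.0446,0.0019,-0.0031,-0.0525,0.011,-1],[0.0017,-0.0446,0.0019,-0.0031,-0.0525,0.011,-1],[0.0017,-0.0446,0.0019,-0.0031,-0.0525,0.011,-1],[0.0017,-0.0446,0.0019,-0.0031,-0.0525,0.011,-1],[0,0,0,0,0,0,-1],[0,0,0,0,0,0,-1]]]'

```text
time_s: 25.65
position: [0.4203, 0.3272, 0.1889]
tool_rot: [[0.999, 0.037, -0.001], [0.037, -0.999, -0.003], [-0.001, 0.003, -1.0]]
ft_force: [-0.3, 0.1, -0.9]
grip_width: 0.0194
gripper_force: 69.3
```

```bash
python3 - <<'E'
from packs import *
T=plan(tool(2),[.4208,.3276,.11],4)
E
```

```text
4 rows of [0.0001, -0.0001, 0.0197] [0.0008, 0.0003, 0.0005]
```

Request:
send_rows --deltas '[[[0.0005,-0.0003,0.03,0.003,0.001,0,-1],[0,0,0.03,0,0,0,-1],[0,0,0.025,0,0,0,-1],[0,0,0.012,0,0,0,-1],[0,0,0.004,0,0,0,-1],[0,0,0,0,0,0,-1]]]'

```text
time_s: 26.4
position: [0.4216, 0.3275, 0.0897]
tool_rot: [[0.999, 0.036, 0.003], [0.036, -0.999, 0.001], [0.003, -0.001, -1.0]]
ft_force: [0.1, -0.7, -1.3]
grip_width: 0.0193
gripper_force: 69.3
```

```bash
python3 - <<'E'
from packs import *
s=telemetry.observe();print(s['position'],s['ft_force']);T=plan(tool(2),[.4208,.3276,.0855],1)
E
```

```text
[0.42161526 0.32751143 0.08968668] [ 0.12636222 -0.65200766 -1.29395688]
1 rows of [-0.0008, -0.0001, 0.0042] [-0.0012, -0.0026, 0.0008]
```

Request:
send_rows --deltas '[[[-0.0008,0,0.0035,-0.0012,-0.0026,0,-1],[0,0,0,0,0,0,-1],[0,0,0.0006,0,0,0,-1],[0,0,0,0,0,0,-1],[0,0,0,0,0,0,-1]]]'

```text
time_s: 27.02
position: [0.4206, 0.3276, 0.0851]
tool_rot: [[0.999, 0.036, -0.001], [0.036, -0.999, -0.0], [-0.001, 0.0, -1.0]]
ft_force: [-0.9, -0.2, -1.6]
grip_width: 0.0193
gripper_force: 69.3
```

Request:
send_rows --deltas '[[[0,0,0.0007,0,0,0,-1],[0,0,0,0,0,0,-1],[0,0,0,0,0,0,-1]]]'

```text
time_s: 27.4
position: [0.4206, 0.3276, 0.085]
tool_rot: [[0.999, 0.036, -0.0], [0.036, -0.999, -0.0], [-0.0, 0.0, -1.0]]
ft_force: [-1.5, -1.0, 4.7]
grip_width: 0.0191
gripper_force: 70.4
```

Contact with the mat. I release and rise.

Request:
send_rows --deltas '[[[0,0,0,0,0,0,-0.5],[0,0,0,0,0,0,-0.2],[0,0,0,0,0,0,0.3],[0,0,0,0,0,0,1],[0,0,0,0,0,0,1],[0,0,0,0,0,0,1],[0,0,-0.02,0,0,0,1],[0,0,-0.05,0,0,0,1],[0,0,-0.05,0,0,0,1],[-0.02,0,-0.05,0,0,0,1],[0,0,0,0,0,0,1],[0,0,0,0,0,0,1]]]'

```text
time_s: 28.9
position: [0.4004, 0.3267, 0.2536]
tool_rot: [[0.999, 0.036, -0.002], [0.036, -0.999, -0.001], [-0.002, 0.001, -1.0]]
ft_force: [-0.1, -0.5, 0.3]
grip_width: 0.0852
gripper_force: 0.0
```

```bash
python3 - <<'E'
from packs import *
d=cam('wrist');save(d,'w6.png');P=np.nan_to_num(cloud(d))
near=(np.abs(P[...,0]-.42)<.05)&(np.abs(P[...,1]-.33)<.055)
for z0,z1 in((.1,.115),(.045,.057)):
  m=(near&(P[...,2]>z0)&(P[...,2]<z1)).astype('uint8');m=cv2.morphologyEx(m,cv2.MORPH_OPEN,np.ones((3,3)))>0
  q=P[m];z=np.median(q[:,2]);uv=np.argwhere(m)[:,::-1];a=plane(d,uv,[0,0,1],[0,0,z]);print(len(q),z,cv2.minAreaRect((a[:,:2]*1000).astype('float32')))
V=d['image'].max(2);m=(V<50)&(np.abs(P[...,2]-.003)<.008)&(P[...,1]>.2)&(P[...,0]>.25)&(P[...,1]<.45)
print('mat',cv2.minAreaRect((P[m][:,:2]*1000).astype('float32')))
b=cam('top')
for o in packs(b,Rk): print(o[1:])
cv2.imwrite('pics/c6.png',np.hstack([d['image'],cv2.resize(cam('side')['image'][130:410,180:340],(240,420))])[:,:,::-1])
E
```

```text
1246 0.10706678330061559 ((421.861083984375, 327.50531005859375), (34.7318229675293, 19.54037857055664), 1.3947311639785767)
4181 0.051356858023602125 ((421.77569580078125, 330.4771728515625), (58.715248107910156, 72.89157104492188), 2.0007920265197754)
mat ((420.47613525390625, 327.4736022949219), (147.74366760253906, 147.21958923339844), 11.706168174743652)
```

View pics/c6.png

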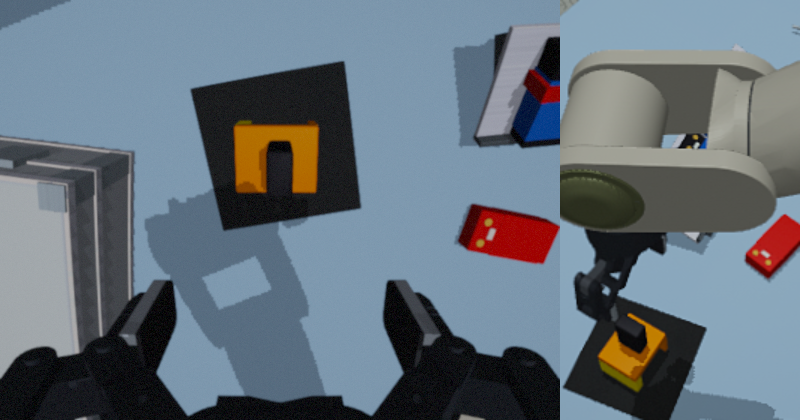

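The spacer stands upright at (277,158) in the middle of its mat, free of the gripper. Every check fits, so I hand it in.

```bash
python3 -c "
from rig import env
print(env.close_job())"
```

```text
the job is handed in; nothing more can be done
None
```

All three packs were set outwards from the clipped pack, each to the point where the block met its neighbour (20 mm by the spacer). The spacer stands upright and released within 1.5 mm of the mat's centre, and the job was handed in at about 29 s of the 64 s allowed; no result was shown.

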